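# Push a cheese out of its mould on the cam ejector

### The arm

A 7-joint arm with a two-finger parallel gripper is mounted at the origin on the work surface. World frame = base frame: x ahead of the robot, y to its left, z up, the work surface at z = 0. Lengths are in m, angles in rad, forces in N, time in s.
With the tool pointing down it reaches from about 0.425 to 0.875 m from the base axis. Payload 4.7 kg.
Tool frame: the origin (TCP) lies at the very end of the fingers, on their centre line; the grasp point (between the pads) lies 19 mm behind it; z points along the fingers, y is the line along which they close (so a half turn about z gives the same grasp; the last joint's range is limited). The gripper opens to 87 mm and grips with 3 to 60 N. Pads are 19 mm wide; open, the fingers measure 117 mm over their backs; the gripper's body (75 mm by 190 mm) begins 51 mm behind the grasp point.
Start: joints at [1.128, 0.321, -0.07, 1.45, 0.023, 1.371, -0.057], TCP at [0.287, -0.583, 0.223] pointing down, gripper open.
Joint ranges: [-2.86, 2.86], [-0.3, 2.09], [-1.38, 1.24], [0.06, 2.45], [-1.56, 4.7], [0.09, 2.05], [-2.69, 2.69]. Speed limits (rad/s): [2.57, 2.57, 3.14, 3.14, 3.14, 3.14, 3.14].

### API

Orientations are given as a unit quaternion [x, y, z, w].
In Python, from plant import ctrl gives the robot as it stands.
- The arm moves only by the tool jog_arm, never from a script. Its argument "increments" is a list of rows, each a list of 5 numbers: the shift along the tool's x, y, z in mm, then the turn about the tool's z in rad, then the opening, from 0 (shut) to 1 (fully open). A call has 1 to 10 rows; each row shifts and turns the commanded pose from where the row before left it, along the tool's axes as they then stand; what a row does not reach is not made up. A row lasts 1/12 s, in which the tool goes at most 41.7 mm and 7.16 degrees, less where a joint would pass 70% of its speed; a pose out of reach is approached as far as the arm can. A call is refused whole if a number of a shift passes 41.7 or a number of a turn 0.125, either way. A call with a gripper value outside its range is refused whole. The fingers move at their own pace and stop on an object; the grip force is fixed at half the most. Time passes only in rows, so rows that do not move let the fingers close. It gives the time, the measured TCP pose, the force, the opening and the grip force at its end, in the units of the state.
- ctrl.get_obs(): the state, without advancing time (a new reading comes with each control period).
- ctrl.get_image(name): name is "side" or "top"; returns a dict with "image" (420x560x3 uint8, red, green, blue), "vfov" (degrees; the focal length in pixels is half the picture's height over the tangent of half this angle, whatever the lens; pixels are square), "cx", "cy" (the principal point, pixels), "k1" (the pictures are not rectified: a ray, as slopes to the right and down, at radius r is drawn at 1 + k1 r^2 times it, then the intrinsics apply), "R" (3x3) and "t" (3): a world point X has camera coordinates R X + t. Camera axes: x right, y down, z forward; pixel columns grow to the right and rows downward; lengths in m; the calibration is good to about 2 mm. A picture is of the moment at which its call begins. There is no depth.
- ctrl.close_job(): hands the job in; it is judged then, once.
The state is a dict: "time_s": time; "joint_pos": joint angles; "joint_vel": joint speeds; "joint_efforts": joint torques, N m; "tcp_pos": TCP position; "eef_rot": TCP orientation; "contact_force": force on the tool from outside, world axes, zero at the start; "torque": the same for the moment, N m; "finger_gap": finger opening in m; "grasp_force": force on a finger pad.
Only numpy, scipy, OpenCV 4.12 (cv2) and the standard library are available. Lean on these libraries where they do the work, as an engineer would, in place of code of your own. Each camera call takes 0.05 s, during which the arm holds its last target. There are 200 camera calls.

### The job

Set the round steel mould, with its little hard cheese inside, upright into the round seat on top of the cam ejector stand and let go of it. Then swing the stand's lever up by its black grip bar to the cam's highest point, which is where the lever stands upright, so that the cheese is pushed up proud of its mould; the lever springs back if released, so finish still holding it there with the fingers. Leave the jar, the square tin and the white tray where they are.

Things in the scene. Friction and masses are not known exactly. Their poses are not given: they have to be found in the camera images.
- mould: Round open-topped steel mould, loose, 68 mm outside diameter, 48 mm high, 3 mm wall, about 0.3 kg with the cheese. Origin at the centre of its underside, z up along its axis. Its bottom is open but for a 3 mm thick inward lip that leaves a 44 mm hole, on which the cheese rests. It starts standing on the work surface.
- mould_center (a point): Centre of the mould, 24 mm above its underside, z along its axis. Grip the mould across its 68 mm diameter from above, in the upper half.
- cheese_center (a point): Centre of the pale yellow hard cheese in the mould, 56 mm diameter, 38 mm high, rigid rind. At first its top is 7 mm below the mould's rim and this point 2 mm below mould_center; with the mould seated and the cam at its highest it is about 11 mm above mould_center (cheese top about 6 mm proud of the rim).
- seat (a point): Centre of the flat seat on top of the stand, 101 mm above the work surface, where the mould's underside shall stand; axes as the stand's. Around it a flared steel collar 8 mm high: inside diameter 76 mm at the seat, 82 mm at its rim, 92 mm outside. In the middle the 30 mm plunger, at rest 1 mm below the seat; the cam lifts it 17.5 mm.
- stand: Cam ejector stand, fixed: steel base 150 x 110 mm, two upright cheeks, a 100 x 100 mm top plate, the dark cam between the cheeks, the lever on one side. Origin at the centre of its underside; z up, y towards the lever's side; at rest the lever points towards its -x.
- lever_axis (a point): Point (in the air) on the lever's turning axis, which is horizontal along the stand's y; level with the middle of the grip bar: 112 mm along the stand's +y from the seat's centre, 55 mm above the work surface. The flat lever arm (9 mm thick) runs at 68 mm. Axes as the stand's.
- lever_grip (a point): Where to hold the black grip bar: round, 16 mm diameter, parallel to the turning axis and 115 mm from it, sticking out sideways from the lever arm's end. The point is on the bar's axis, 38 mm from its free end and 40 mm from the arm. At rest 35 mm above the work surface; lever upright: straight above lever_axis, at 170 mm. Can be pinched from above all the way.
- lever (a joint): Lever angle, rad. 0 at rest (towards the stand's -x, 10 degrees below level); grows as the grip bar swings up and over towards the stand's +x. 1.745 = upright = highest lift; beyond it the plunger sinks again; no stop there (the stop is at 2.5). Spring and weight pull it back to 0; holding it upright takes about 3 N at the grip bar.
- jar: Bystander: low glass jar with a metal lid, 68 mm diameter, 68 mm high, loose on the work surface; origin at the centre of its underside.
- square_tin: Bystander: empty square open tin, 60 x 60 x 45 mm, loose; origin at the centre of its underside.
- tray: Bystander: shallow white tray, 160 x 110 x 30 mm, loose; origin at the centre of its underside.
Mind the look-alikes: they are no part of the job. What is shaped like the mould but green is not meant. There is more than one size of the part that bears cheese_center; the job needs the smaller.

How it is judged:
By the outcome, as a careful person would: the job done as asked, in the order asked, and still so for the second after the job is handed in, while the arm keeps its last pose, push and grip.
It also fails if it takes over 54 s, if anything falls off the work surface, if the arm or the gripper's body presses on something with over 40 N, if the wrist force passes 120 N, or if a joint passes its speed limit or range.

## Working session

There is one attempt and no reset: what is moved stays moved. The work goes in short steps, Python scripts to look and compute and a tool call to move; the robot and the scene stay as the last step left them, time stands still between calls to the robot, and variables do not carry over. Pictures are saved under pics/ and viewed, at most 10 in all, crops included, and the job is handed in when it is done.

Besides the shell and the picture viewer there is one more tool, called after ">>>" as name([rows], argument=value, ...), one row to a line, values as JSON. jog_arm: Moves the arm, as the interface text tells. Its arguments: {"type":"object","properties":{"increments":{"type":"array"}},"required":["increments"]}

```bash
mkdir -p pics; cat > h.py <<'E'
import numpy as np, cv2
from plant import ctrl
def cam(n):
    d=ctrl.get_image(n); f=d["image"].shape[0]/2/np.tan(np.radians(d["vfov"])/2)
    K=np.array([[f,0,d["cx"]],[0,f,d["cy"]],[0,0,1]]); D=np.array([d["k1"],0,0,0,0.])
    return d["image"],K,D,np.array(d["R"]),np.array(d["t"])
def ray(c,uv):
    _,K,D,R,t=c; p=cv2.undistortPoints(np.array([[uv]],float),K,D)[0,0]
    return -R.T@t, R.T@np.array([p[0],p[1],1])
def onz(c,uv,z):
    o,d=ray(c,uv); return o+d*(z-o[2])/d[2]
def proj(c,X):
    _,K,D,R,t=c; return cv2.projectPoints(np.atleast_2d(np.array(X,float)),cv2.Rodrigues(R)[0],t,K,D)[0][:,0]
def save(c,n,box=None,s=1):
    im=c[0][:,:,::-1]
    if box: im=im[box[1]:box[3],box[0]:box[2]]
    cv2.imwrite("pics/"+n,cv2.resize(im,None,fx=s,fy=s,interpolation=cv2.INTER_CUBIC))
E
python3 - <<'E'
from h import *
o=ctrl.get_obs(); print(o)
for n in("top","side"):
    c=cam(n); save(c,n+"0.png",s=1.42); print(n,-c[3].T@c[4],c[3].round(3).tolist())
E
```

```text
{'time_s': 0.0, 'joint_pos': array([ 1.1281218 ,  0.32181768, -0.07009223,  1.45168881,  0.02261378,
        1.3707681 , -0.05688788]), 'joint_vel': array([-7.14351474e-04, -7.98293110e-05,  1.46666326e-04,  1.43592770e-03,
       -1.43224107e-03,  1.32508147e-03, -7.13145924e-05]), 'joint_efforts': array([-2.36326341e-04, -4.91276121e+01, -4.03867476e-01, -3.12525773e+01,
       -6.38626423e-02,  4.36477899e-02,  1.58712251e-04]), 'tcp_pos': array([ 0.28639849, -0.58288993,  0.22145808]), 'eef_rot': array([ 9.74026374e-01,  2.26432605e-01, -2.67125042e-04, -9.08936145e-04]), 'contact_force': array([0.67985283, 0.50223167, 0.03322819]), 'torque': array([ 0.00019048, -0.00315011,  0.03876751]), 'grasp_force': 0.0, 'finger_gap': 0.08681572633327818}
top [ 0.37367475 -0.04142675  1.0933262 ] [[-0.024, -1.0, -0.01], [-0.987, 0.025, -0.156], [0.156, 0.006, -0.988]]
side [0.1635789  0.67146507 0.61004207] [[-0.888, -0.46, -0.019], [-0.231, 0.481, -0.846], [0.398, -0.747, -0.533]]
```

View pics/top0.png

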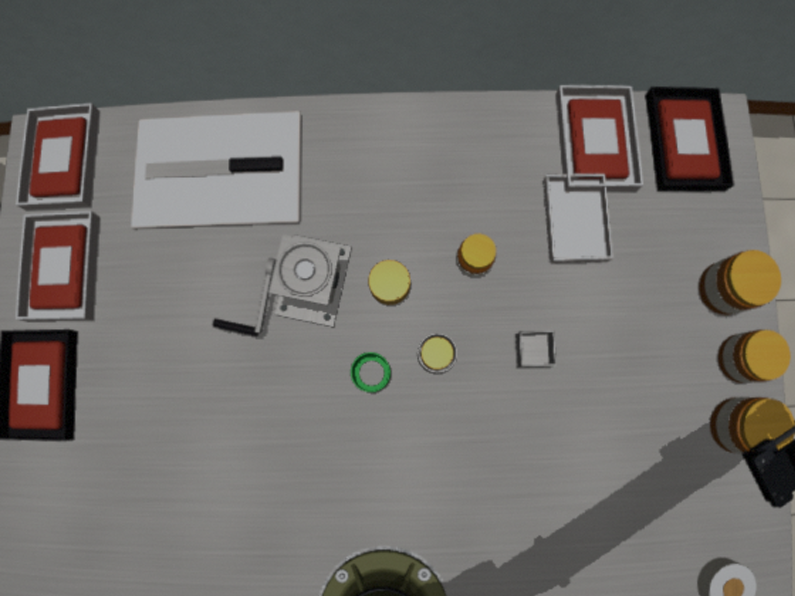

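View pics/side0.png

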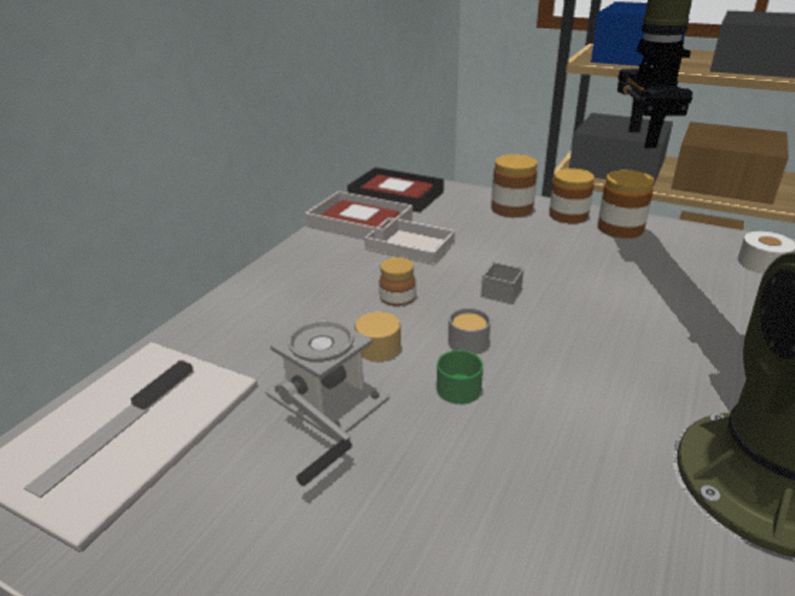

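The top view (1.42x) shows these candidates:
- Steel mould with the small cheese at (437,353). It's grey and holds a cheese, so it fits the description.
- Green ring at (371,372), a look-alike.
- Larger loose cheese at (389,281), not wanted.

The stand's seat is at (305,269), and its grip bar runs from (214,322) to (258,331). I'll confirm with crops.

```bash
python3 - <<'E'
from h import *
c=cam("top"); d=cam("side")
a=c[0][150:290,140:340][:,:,::-1]; b=d[0][210:350,180:360][:,:,::-1]
cv2.imwrite("pics/crop1.png",cv2.resize(a,None,fx=4,fy=4,interpolation=cv2.INTER_CUBIC))
cv2.imwrite("pics/crop2.png",cv2.resize(b,None,fx=4,fy=4,interpolation=cv2.INTER_CUBIC))
E
```

```text
(no output)
```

View pics/crop1.png

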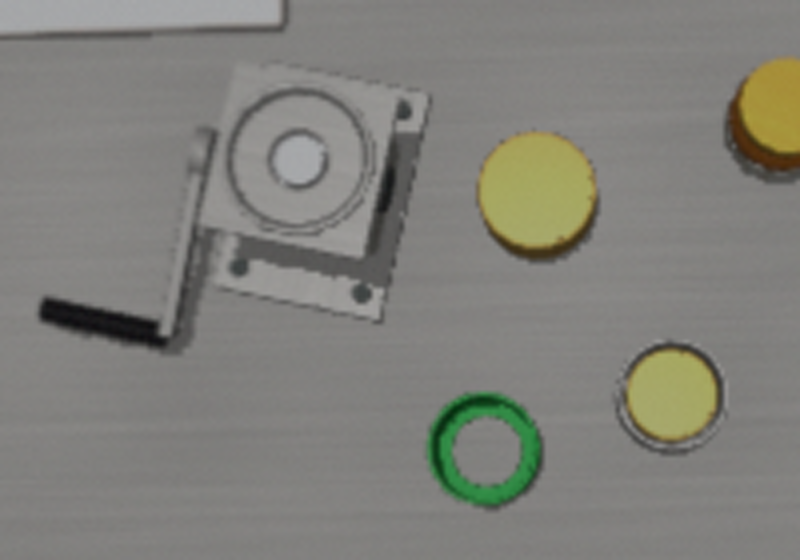

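View pics/crop2.png

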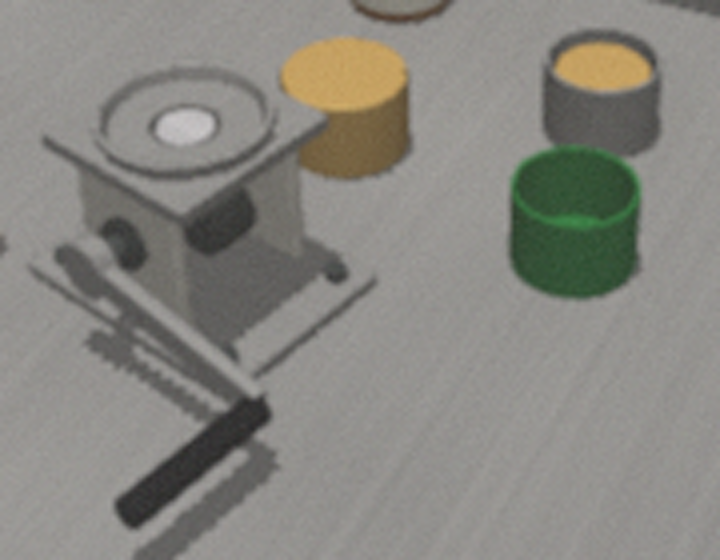

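Crop 1 (top) and crop 2 (side) both confirm it. The grey steel mould with the pale cheese inside is at crop 1 (673,394) and crop 2 (602,95), next to the green ring and the bigger loose cheese. Next I'll measure by colour and triangulate.

```bash
cat > meas.py <<'E'
from h import *
def cent(mask,box):
    m=np.zeros(mask.shape,np.uint8); x0,y0,x1,y1=box; m[y0:y1,x0:x1]=mask[y0:y1,x0:x1]
    n,l,s,ce=cv2.connectedComponentsWithStats(m); k=1+np.argmax(s[1:,4]); return ce[k],s[k,4],np.argwhere(l==k)[:,::-1]
def tri(c,uv,d,uv2):
    a,u=ray(c,uv);b,v=ray(d,uv2); s=np.linalg.lstsq(np.c_[u,-v],b-a,rcond=None)[0]
    p,q=a+u*s[0],b+v*s[1]; return (p+q)/2,np.linalg.norm(p-q)
E
python3 - <<'E'
from meas import *
c=cam("top"); d=cam("side")
def masks(im):
    h=cv2.cvtColor(im,cv2.COLOR_RGB2HSV); return ((h[...,1]>90)&(h[...,0]<40)).astype(np.uint8),(h[...,2]<75).astype(np.uint8),(h[...,2]>180).astype(np.uint8)
yt,dt,bt=masks(c[0]); ys,ds,bs=masks(d[0])
ct=cent(yt,(290,230,330,270)); cs=cent(ys,(315,215,350,240))
print("cheese",ct[:2],cs[:2],onz(c,ct[0],.041),onz(d,cs[0],.041))
g=cv2.cvtColor(c[0],cv2.COLOR_RGB2GRAY); print("plunger px vals",g[189,214],g[185,200],cv2.cvtColor(d[0],cv2.COLOR_RGB2GRAY)[241,226])
pt=cent((g>170).astype(np.uint8),(206,180,224,200)); gs=cv2.cvtColor(d[0],cv2.COLOR_RGB2GRAY); ps=cent((gs>165).astype(np.uint8),(214,232,240,252))
print("plunger",pt[:2],ps[:2],onz(c,pt[0],.1),onz(d,ps[0],.1))
def bar(m,box):
    ce,n,P=cent(m,box); P=P.astype(np.float32); v=cv2.fitLine(P,cv2.DIST_L2,0,.01,.01)[:2,0]; s=(P-ce)@v; return n,ce+v*s.min(),ce+v*s.max()
A=bar((g<60).astype(np.uint8),(145,215,185,245)); B=bar((gs<60).astype(np.uint8),(205,300,255,345)); print("bar",A,B)
for p in A[1:]: print(onz(c,p,.035))
for p in B[1:]: print(onz(d,p,.035))
# plate corners at z=.101
u=lambda x,y:((x+.5)/4-.5+140,(y+.5)/4-.5+150)
for p in[(237,64),(404,95),(367,257),(200,226)]: print(onz(c,u(*p),.101).round(4))
E
```

```text
cheese (array([307.58920188, 248.09389671]), np.int32(426)) (array([330.37089202, 226.05633803]), np.int32(213)) [ 0.44375875 -0.10007641  0.041     ] [ 0.44567866 -0.10255423  0.041     ]
plunger px vals 167 145 195Traceback (most recent call last):
  File "<stdin>", line 9, in <module>
  File "meas.py", line 4, in cent
    n,l,s,ce=cv2.connectedComponentsWithStats(m); k=1+np.argmax(s[1:,4]); return ce[k],s[k,4],np.argwhere(l==k)[:,::-1]
                                                      ~~~~~~~~~^^^^^^^^^
    return _wrapfunc(a, 'argmax', axis=axis, out=out, **kwds)
    return bound(*args, **kwds)
ValueError: attempt to get argmax of an empty sequence
```

```bash
python3 - <<'E'
from meas import *
c=cam("top"); d=cam("side")
g=cv2.GaussianBlur(cv2.cvtColor(c[0],cv2.COLOR_RGB2GRAY),(3,3),0); gs=cv2.cvtColor(d[0],cv2.COLOR_RGB2GRAY)
pt=cent((g>157).astype(np.uint8),(205,180,224,199)); ps=cent((gs>175).astype(np.uint8),(214,232,240,252))
print("plunger",pt[:2],ps[:2],onz(c,pt[0],.1),onz(d,ps[0],.1),tri(c,pt[0],d,ps[0]))
def bar(m,box):
    ce,n,P=cent(m,box); P=P.astype(np.float32); v=cv2.fitLine(P,cv2.DIST_L2,0,.01,.01)[:2,0]; s=(P-ce)@v; return n,ce+v*(s.min()-.5),ce+v*(s.max()+.5)
A=bar((g<70).astype(np.uint8),(145,215,185,245)); B=bar((gs<60).astype(np.uint8),(205,300,255,345)); print("bar",A,B)
for p in A[1:]: print(onz(c,p,.037))
for p in B[1:]: print(onz(d,p,.037))
u=lambda x,y:((x+.5)/4-.5+140,(y+.5)/4-.5+150)
for p in[(237,64),(404,95),(367,257),(200,226)]: print(onz(c,u(*p),.101).round(4))
E
```

```text
plunger (array([214.3125, 189.4875]), np.int32(80)) (array([225.88461538, 241.25641026]), np.int32(78)) [0.58169876 0.116361   0.1       ] [0.5822807  0.11644591 0.1       ] (array([0.58193462, 0.11647671, 0.10006679]), np.float64(0.0005421335219759731))
bar (np.int32(198), array([149.35506852, 226.53868215]), array([182.61278703, 234.594031  ])) (np.int32(324), array([210.31938639, 338.95407924]), array([245.81188125, 310.20799557]))
[0.50583931 0.28919703 0.037     ]
[0.48405568 0.20502292 0.037     ]
[0.50545241 0.28976634 0.037     ]
[0.48594877 0.20685012 0.037     ]
[0.6401 0.1532 0.101 ]
[0.6184 0.0542 0.101 ]
[0.5229 0.0765 0.101 ]
[0.5436 0.1742 0.101 ]
```

The two cameras agree:
- Mould at about (0.444, -0.1005).
- Seat at (0.582, 0.1165), z 0.100 as given.
- Stand yaw about -12.6°.
- Grip at about (0.497, 0.251), within 2 mm of what the model predicts.

First I turn the tool so its y axis lies along the stand's x.

>>> jog_arm([
  [0, 0, 0, -0.112, 1],
  [0, 0, 0, -0.112, 1],
  [0, 0, 0, -0.112, 1],
  [0, 0, 0, -0.112, 1],
  [0, 0, 0, -0.112, 1],
  [0, 0, 0, -0.112, 1],
  [0, 0, 0, -0.112, 1],
  [0, 0, 0, -0.112, 1],
  [0, 0, 0, 0, 1],
])

```text
time_s: 1.15
tcp_pos: [0.2866, -0.5834, 0.2226]
eef_rot: [0.779, 0.627, 0.0, 0.0]
contact_force: [0.4, -0.9, -0.2]
finger_gap: 0.0869
grasp_force: 0.0
```

```bash
cat > go.py <<'E'
import sys; from h import *
from scipy.spatial.transform import Rotation as Ro
o=ctrl.get_obs(); R=Ro.from_quat(o["eef_rot"]).as_matrix(); p=o["tcp_pos"]
print("t",round(o["time_s"],2),"p",p.round(4),"th",np.degrees(np.arctan2(R[1,0],R[0,0])).round(2),"zax",R[:,2].round(4),"F",o["contact_force"].round(1),"gap",round(o["finger_gap"],4),"gf",round(o["grasp_force"],1),"q7",o["joint_pos"][6].round(2))
for a in sys.argv[1:]:
    X=np.array([float(v) for v in a.split(",")]); print(a,"tool mm",(R.T@(X-p)*1000).round(1)); p=X
E
python3 go.py .444,-.1005,.215 .444,-.1005,.022
```

```text
t 1.15 p [ 0.2866 -0.5834  0.2226] th 77.67 zax [ 1.e-04 -0.e+00 -1.e+00] F [ 0.4 -0.9 -0.2] gap 0.0869 gf 0.0 q7 0.81
.444,-.1005,.215 tool mm [505.4  50.6   7.6]
.444,-.1005,.022 tool mm [  0.  -0. 193.]
```

>>> jog_arm([
  [20, 2, 0, 0, 1],
  [32, 3.2, 0, 0, 1],
  [32, 3.2, 0, 0, 1],
  [32, 3.2, 0, 0, 1],
  [32, 3.2, 0, 0, 1],
  [32, 3.2, 0, 0, 1],
  [32, 3.2, 0, 0, 1],
  [32, 3.2, 0, 0, 1],
  [32, 3.2, 0, 0, 1],
  [32, 3.2, 0, 0, 1],
])

```text
time_s: 1.98
tcp_pos: [0.3837, -0.2878, 0.2228]
eef_rot: [0.781, 0.625, -0.0, 0.0]
contact_force: [1.0, -0.8, 0.4]
finger_gap: 0.0868
grasp_force: 0.0
```

>>> jog_arm([
  [32, 3.2, 0, 0, 1],
  [32, 3.2, 0, 0, 1],
  [32, 3.2, 0, 0, 1],
  [32, 3.2, 0, 0, 1],
  [32, 3.2, 0, 0, 1],
  [20, 2, 0, 0, 1],
  [10, 1, 0, 0, 1],
  [0, 0, 0, 0, 1],
  [0, 0, 0, 0, 1],
])

```text
time_s: 2.73
tcp_pos: [0.4428, -0.1089, 0.2226]
eef_rot: [0.78, 0.625, -0.0, 0.0]
contact_force: [-0.5, -0.6, -0.0]
finger_gap: 0.087
grasp_force: 0.0
```

```bash
python3 go.py .444,-.1005,.215 .444,-.1005,.060  .444,-.1005,.022
```

```text
t 2.73 p [ 0.4428 -0.1089  0.2226] th 77.42 zax [-1.e-04 -1.e-03 -1.e+00] F [-0.5 -0.6 -0. ] gap 0.087 gf 0.0 q7 0.02
.444,-.1005,.215 tool mm [ 8.5 -0.7  7.6]
.444,-.1005,.060 tool mm [  0.2  -0.  155. ]
.444,-.1005,.022 tool mm [ 0. -0. 38.]
```

>>> jog_arm([
  [8.5, -0.7, 10, 0, 1],
  [0, 0, 25, 0, 1],
  [0, 0, 30, 0, 1],
  [0, 0, 30, 0, 1],
  [0, 0, 28, 0, 1],
  [0, 0, 20, 0, 1],
  [0, 0, 10, 0, 1],
  [0, 0, 0, 0, 1],
  [0, 0, 0, 0, 1],
])

```text
time_s: 3.48
tcp_pos: [0.444, -0.0999, 0.0695]
eef_rot: [0.78, 0.625, -0.0, -0.0]
contact_force: [-0.3, 0.1, 1.2]
finger_gap: 0.0872
grasp_force: 0.0
```

```bash
python3 go.py .444,-.1005,.022; python3 - <<'E'
from h import *
c=cam("top"); d=cam("side")
a=cv2.resize(c[0][200:290,255:355],None,fx=4,fy=4); b=cv2.resize(d[0][170:260,280:380],None,fx=4,fy=4)
cv2.imwrite("pics/m.png",np.hstack([a,b])[:,:,::-1])
E
```

```text
t 3.48 p [ 0.444  -0.0999  0.0695] th 77.43 zax [-5.e-04  5.e-04 -1.e+00] F [-0.3  0.1  1.2] gap 0.0872 gf 0.0 q7 -0.1
.444,-.1005,.022 tool mm [-0.6  0.1 47.5]
```

View pics/m.png

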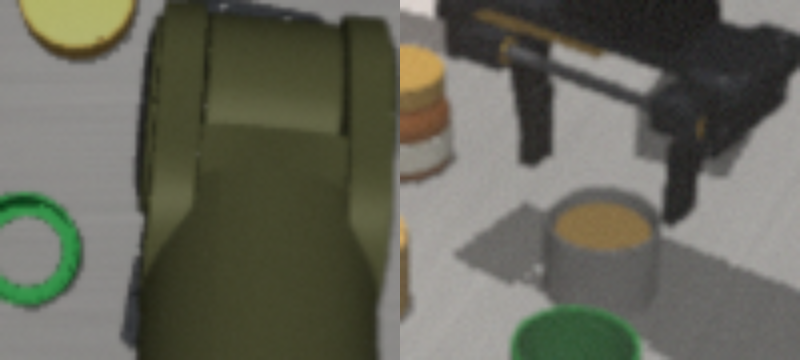

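The side view shows the finger tips at (530,160) and (678,220), straddling the mould centred at about (602,225). Descending.

>>> jog_arm([
  [0, 0, 10, 0, 1],
  [0, 0, 15, 0, 1],
  [0, 0, 12, 0, 1],
  [0, 0, 8, 0, 1],
  [0, 0, 2, 0, 1],
  [0, 0, 0, 0, 0.6],
  [0, 0, 0, 0, 0.4],
  [0, 0, 0, 0, 0.4],
  [0, 0, 0, 0, 0.4],
  [0, 0, 0, 0, 0.4],
])

```text
time_s: 4.42
tcp_pos: [0.4451, -0.0997, 0.0233]
eef_rot: [0.78, 0.626, 0.001, 0.001]
contact_force: [1.8, -0.3, 2.5]
finger_gap: 0.0679
grasp_force: 30.0
```

```bash
python3 go.py
```

```text
t 4.42 p [ 0.4451 -0.0997  0.0233] th 77.5 zax [ 1.9e-03 -7.0e-04 -1.0e+00] F [ 1.8 -0.3  2.5] gap 0.0679 gf 30.0 q7 -0.16
```

Gripped: the gap is 67.9 mm and the force 30 N. Lifting.

>>> jog_arm([
  [0, 0, -5, 0, 0.4],
  [0, 0, -15, 0, 0.4],
  [0, 0, -25, 0, 0.4],
  [0, 0, -30, 0, 0.4],
  [0, 0, -30, 0, 0.4],
  [0, 0, -30, 0, 0.4],
  [0, 0, -20, 0, 0.4],
  [0, 0, -5, 0, 0.4],
  [0, 0, 0, 0, 0.4],
])

```text
time_s: 5.17
tcp_pos: [0.4447, -0.0996, 0.1836]
eef_rot: [0.78, 0.626, 0.0, 0.001]
contact_force: [-0.9, -0.3, -4.0]
finger_gap: 0.0683
grasp_force: 30.0
```

```bash
python3 go.py .582,.1165,.18; python3 - <<'E'
from h import *
c=cam("side"); save(c,"lift.png",(200,100,400,260),4)
E
```

```text
t 5.17 p [ 0.4447 -0.0996  0.1836] th 77.51 zax [ 0.002  -0.0014 -1.    ] F [-0.9 -0.3 -4. ] gap 0.0683 gf 30.0 q7 -0.02
.582,.1165,.18 tool mm [240.7  87.3   3.5]
```

View pics/lift.png

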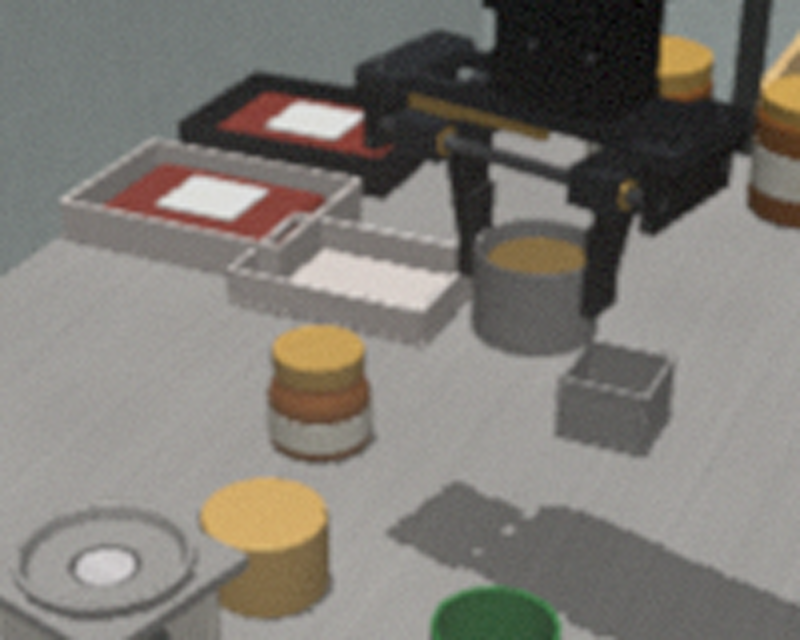

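The side view shows the mould hanging level between the fingers, with its rim centre near (537,250). Carrying it over the seat.

>>> jog_arm([
  [12, 4.4, 0, 0, 0.4],
  [24, 8.7, 0, 0, 0.4],
  [30, 10.9, 0, 0, 0.4],
  [34, 12.3, 0, 0, 0.4],
  [34, 12.3, 0, 0, 0.4],
  [34, 12.3, 0, 0, 0.4],
  [30, 10.9, 0, 0, 0.4],
  [22, 8, 0, 0, 0.4],
  [14, 5.1, 0, 0, 0.4],
  [6.7, 2.4, 0, 0, 0.4],
])

```text
time_s: 6.05
tcp_pos: [0.5804, 0.1196, 0.1795]
eef_rot: [0.779, 0.628, -0.001, -0.002]
contact_force: [0.4, 0.3, -3.0]
finger_gap: 0.068
grasp_force: 30.0
```

>>> jog_arm([
  [0, 0, 0, 0, 0.4],
  [0, 0, 0, 0, 0.4],
  [0, 0, 0, 0, 0.4],
])

```text
time_s: 6.3
tcp_pos: [0.5807, 0.1148, 0.1815]
eef_rot: [0.78, 0.625, -0.001, 0.0]
contact_force: [0.1, -0.1, -3.6]
finger_gap: 0.0683
grasp_force: 30.0
```

```bash
python3 go.py .582,.1165,.18
```

```text
t 6.3 p [0.5807 0.1148 0.1815] th 77.42 zax [-0.0019 -0.0016 -1.    ] F [ 0.1 -0.1 -3.6] gap 0.0683 gf 30.0 q7 -0.64
.582,.1165,.18 tool mm [2.  0.9 1.5]
```

>>> jog_arm([
  [2.5, 1, 5, 0, 0.4],
  [0, 0, 15, 0, 0.4],
  [0, 0, 15, 0, 0.4],
  [0, 0, 10, 0, 0.4],
  [0, 0, 4, 0, 0.4],
  [0, 0, 2, 0, 0.4],
  [0, 0, 1.5, 0, 0.4],
  [0, 0, 1, 0, 0.4],
  [0, 0, 0, 0, 0.4],
])

```text
time_s: 7.05
tcp_pos: [0.5833, 0.1189, 0.1295]
eef_rot: [0.78, 0.626, 0.0, 0.0]
contact_force: [-0.5, 0.3, -2.9]
finger_gap: 0.0683
grasp_force: 30.0
```

```bash
python3 go.py .582,.117,.1243; python3 - <<'E'
from h import *
c=cam("side"); save(c,"seat.png",(170,170,310,280),5)
E
```

```text
t 7.05 p [0.5833 0.1189 0.1295] th 77.5 zax [ 9.e-04  0.e+00 -1.e+00] F [-0.5  0.3 -2.9] gap 0.0683 gf 30.0 q7 -0.67
.582,.117,.1243 tool mm [-2.2 -0.9  5.2]
```

View pics/seat.png

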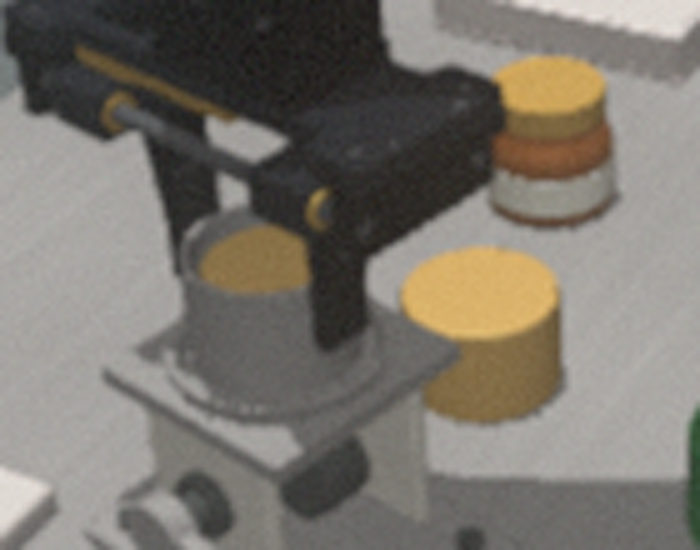

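The view shows the mould inside the collar (ring from 165 to 380 px, mould centred near 272) with nothing touching. Lowering the last 5 mm.

>>> jog_arm([
  [-1, -0.5, 1, 0, 0.4],
  [0, 0, 1.5, 0, 0.4],
  [0, 0, 1.5, 0, 0.4],
  [0, 0, 1, 0, 0.4],
  [0, 0, 0.5, 0, 0.4],
  [0, 0, 0, 0, 0.4],
  [0, 0, 0, 0, 0.4],
])

```text
time_s: 7.68
tcp_pos: [0.5823, 0.1179, 0.1243]
eef_rot: [0.78, 0.626, -0.0, 0.0]
contact_force: [-3.3, -1.3, 5.2]
finger_gap: 0.0684
grasp_force: 30.0
```

```bash
python3 go.py .582,.117,.1243
```

```text
t 7.68 p [0.5823 0.1179 0.1243] th 77.51 zax [ 2.e-04 -6.e-04 -1.e+00] F [-3.3 -1.3  5.2] gap 0.0684 gf 30.0 q7 -0.68
.582,.117,.1243 tool mm [-1.  -0.1  0. ]
```

Seated: the height matches and the contact force went up. Releasing and rising.

>>> jog_arm([
  [0, 0, 0, 0, 0.85],
  [0, 0, 0, 0, 1],
  [0, 0, 0, 0, 1],
  [0, 0, 0, 0, 1],
  [0, 0, -5, 0, 1],
  [0, 0, -15, 0, 1],
  [0, 0, -25, 0, 1],
  [0, 0, -30, 0, 1],
  [0, 0, -20, 0, 1],
  [0, 0, -5, 0, 1],
])

```text
time_s: 8.52
tcp_pos: [0.5843, 0.119, 0.2279]
eef_rot: [0.78, 0.626, 0.003, 0.002]
contact_force: [0.4, -0.5, 0.3]
finger_gap: 0.0869
grasp_force: 0.0
```

```bash
python3 go.py .498,.255,.19 .498,.255,.017
```

```text
t 8.52 p [0.5843 0.119  0.2279] th 77.52 zax [ 0.0067  0.001  -1.    ] F [ 0.4 -0.5  0.3] gap 0.0869 gf 0.0 q7 -0.63
.498,.255,.19 tool mm [ 114.  -113.9   37.5]
.498,.255,.017 tool mm [ -0.4  -1.1 173. ]
```

>>> jog_arm([
  [8, -8, 0, 0, 1],
  [16, -16, 0, 0, 1],
  [20, -20, 0, 0, 1],
  [22, -22, 0, 0, 1],
  [20, -20, 5, 0, 1],
  [16, -16, 10, 0, 1],
  [8, -8, 10, 0, 1],
  [4, -4, 5, 0, 1],
  [0, 0, 0, 0, 1],
  [0, 0, 0, 0, 1],
])

```text
time_s: 9.35
tcp_pos: [0.4953, 0.2533, 0.1926]
eef_rot: [0.78, 0.626, -0.001, -0.0]
contact_force: [1.3, -0.2, 0.1]
finger_gap: 0.0872
grasp_force: 0.0
```

```bash
python3 go.py .498,.255,.08 .498,.255,.017; python3 - <<'E'
from meas import *
c=cam("side"); d=cam("top"); 
im=np.hstack([cv2.resize(d[0][130:250,120:260],None,fx=2.8,fy=2.8),cv2.resize(c[0][205:325,170:310],None,fx=2.8,fy=2.8)])
cv2.imwrite("pics/after.png",im[:,:,::-1])
h=cv2.cvtColor(d[0],cv2.COLOR_RGB2HSV); k=cent(((h[...,1]>90)&(h[...,0]<40)).astype(np.uint8),(190,165,240,210)); print(k[:2],onz(d,k[0],.142))
E
```

```text
t 9.35 p [0.4953 0.2533 0.1926] th 77.51 zax [-0.0014 -0.001  -1.    ] F [ 1.3 -0.2  0.1] gap 0.0872 gf 0.0 q7 -0.89
.498,.255,.08 tool mm [  2.4   2.4 112.6]
.498,.255,.017 tool mm [ 0.1  0.1 63. ]
(array([210.92016807, 186.55882353]), np.int32(476)) [0.57982012 0.1173672  0.142     ]
```

View pics/after.png

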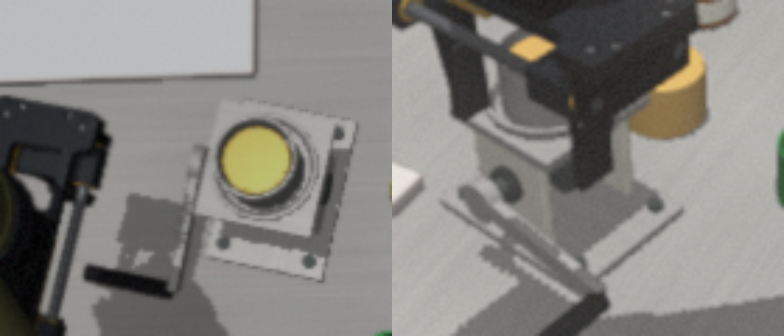

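The top view shows the mould centred in the collar (cheese at (255,160)) with the lever untouched; the cheese measures (0.580, 0.117), within 2 mm of the seat. Now going down over the bar.

>>> jog_arm([
  [2.4, 2.4, 10, 0, 1],
  [0, 0, 25, 0, 1],
  [0, 0, 30, 0, 1],
  [0, 0, 30, 0, 1],
  [0, 0, 30, 0, 1],
  [0, 0, 25, 0, 1],
  [0, 0, 15, 0, 1],
  [0, 0, 7, 0, 1],
  [0, 0, 2, 0, 1],
  [0, 0, 0, 0, 1],
])

```text
time_s: 10.28
tcp_pos: [0.4991, 0.256, 0.0199]
eef_rot: [0.78, 0.626, 0.0, -0.0]
contact_force: [0.2, 1.1, -0.9]
finger_gap: 0.0871
grasp_force: 0.0
```

```bash
python3 go.py .498,.255,.017
```

```text
t 10.28 p [0.4991 0.256  0.0199] th 77.49 zax [ 6.e-04  5.e-04 -1.e+00] F [ 0.2  1.1 -0.9] gap 0.0871 gf 0.0 q7 -1.04
.498,.255,.017 tool mm [-1.2 -0.8  2.9]
```

>>> jog_arm([
  [0, -0.8, 2.5, 0, 0.6],
  [0, 0, 0, 0, 0.3],
  [0, 0, 0, 0, 0],
  [0, 0, 0, 0, 0],
  [0, 0, 0, 0, 0],
  [0, 0, 0, 0, 0],
  [0, 0, 0, 0, 0],
  [0, 0, 0, 0, 0],
])

```text
time_s: 10.95
tcp_pos: [0.4977, 0.2559, 0.0171]
eef_rot: [0.78, 0.626, 0.0, 0.0]
contact_force: [-0.2, -0.8, 0.2]
finger_gap: 0.0415
grasp_force: 0.0
```

```bash
python3 go.py
```

```text
t 10.95 p [0.4977 0.2559 0.0171] th 77.51 zax [ 1.e-04 -1.e-04 -1.e+00] F [-0.2 -0.8  0.2] gap 0.0415 gf 0.0 q7 -1.04
```

>>> jog_arm([
  [0, 0, 0, 0, 0],
  [0, 0, 0, 0, 0],
  [0, 0, 0, 0, 0],
  [0, 0, 0, 0, 0],
  [0, 0, 0, 0, 0],
  [0, 0, 0, 0, 0],
])

```text
time_s: 11.45
tcp_pos: [0.4992, 0.2556, 0.0173]
eef_rot: [0.78, 0.626, 0.001, 0.001]
contact_force: [4.5, -0.0, -2.7]
finger_gap: 0.0149
grasp_force: 30.0
```

```bash
python3 go.py; python3 - <<'E'
# arc steps (tool y = stand +x, tool z = down), 115 mm radius
import numpy as np
a=np.radians(np.r_[-10:91:5]); Y=-115*np.cos(a); Z=-115*np.sin(a)
for i in range(20): print(i,np.degrees(a[i+1]).round(),np.diff(Y)[i].round(1),np.diff(Z)[i].round(1))
E
```

```text
t 11.45 p [0.4992 0.2556 0.0173] th 77.46 zax [ 2.4e-03  3.0e-04 -1.0e+00] F [ 4.5 -0.  -2.7] gap 0.0149 gf 30.0 q7 -1.04
0 -5.0 -1.3 -9.9
1 0.0 -0.4 -10.0
2 5.0 0.4 -10.0
3 10.0 1.3 -9.9
4 15.0 2.2 -9.8
5 20.0 3.0 -9.6
6 25.0 3.8 -9.3
7 30.0 4.6 -8.9
8 35.0 5.4 -8.5
9 40.0 6.1 -8.0
10 45.0 6.8 -7.4
11 50.0 7.4 -6.8
12 55.0 8.0 -6.1
13 60.0 8.5 -5.4
14 65.0 8.9 -4.6
15 70.0 9.3 -3.8
16 75.0 9.6 -3.0
17 80.0 9.8 -2.2
18 85.0 9.9 -1.3
19 90.0 10.0 -0.4
```

The bar is pinched (gap 15 mm, 30 N). Starting the arc.

>>> jog_arm([
  [0, -0.6, -5, 0, 0],
  [0, -0.7, -5, 0, 0],
  [0, -0.4, -10, 0, 0],
  [0, 0.4, -10, 0, 0],
  [0, 1.3, -9.9, 0, 0],
  [0, 0, 0, 0, 0],
  [0, 0, 0, 0, 0],
])

```text
time_s: 12.03
tcp_pos: [0.499, 0.2553, 0.0569]
eef_rot: [0.78, 0.625, 0.001, 0.001]
contact_force: [6.5, -0.9, -4.5]
finger_gap: 0.0149
grasp_force: 30.0
```

```bash
python3 go.py
```

```text
t 12.03 p [0.499  0.2553 0.0569] th 77.44 zax [ 2.2e-03  2.0e-04 -1.0e+00] F [ 6.5 -0.9 -4.5] gap 0.0149 gf 30.0 q7 -1.0
```

A 6 N pull towards +x means my path runs about 1–2 mm outside the true arc. I'll add that to y and carry on.

>>> jog_arm([
  [0, 3, -9.8, 0, 0],
  [0, 4, -9.6, 0, 0],
  [0, 3.8, -9.3, 0, 0],
  [0, 4.6, -8.9, 0, 0],
  [0, 5.4, -8.5, 0, 0],
  [0, 6.1, -8, 0, 0],
  [0, 0, 0, 0, 0],
  [0, 0, 0, 0, 0],
])

```text
time_s: 12.7
tcp_pos: [0.5208, 0.2503, 0.1115]
eef_rot: [0.779, 0.626, -0.003, -0.001]
contact_force: [-7.9, 0.0, 0.9]
finger_gap: 0.0149
grasp_force: 30.0
```

```bash
python3 go.py
```

```text
t 12.7 p [0.5208 0.2503 0.1115] th 77.58 zax [-0.0064 -0.002  -1.    ] F [-7.9  0.   0.9] gap 0.0149 gf 30.0 q7 -0.94
```

>>> jog_arm([
  [0, 5.5, -7.4, 0, 0],
  [0, 6.6, -6.8, 0, 0],
  [0, 8, -6.1, 0, 0],
  [0, 8.5, -5.4, 0, 0],
  [0, 0, 0, 0, 0],
  [0, 0, 0, 0, 0],
  [0, 0, 0, 0, 0],
])

```text
time_s: 13.28
tcp_pos: [0.5467, 0.2444, 0.1386]
eef_rot: [0.779, 0.627, -0.005, -0.002]
contact_force: [-16.4, -4.3, 13.6]
finger_gap: 0.0153
grasp_force: 30.0
```

```bash
python3 go.py
```

```text
t 13.28 p [0.5467 0.2444 0.1386] th 77.64 zax [-0.0098 -0.0037 -0.9999] F [-16.4  -4.3  13.6] gap 0.0153 gf 30.0 q7 -0.91
```

The measured radius has grown to about 120 mm while the bar pushes outward. So the bar has rolled about 5 mm down the pads, with forces still moderate. I'll continue in smaller steps, staying a little higher.

>>> jog_arm([
  [0, 8.9, -5.6, 0, 0],
  [0, 9.3, -4.3, 0, 0],
  [0, 9.6, -3.0, 0, 0],
  [0, 0, 0, 0, 0],
  [0, 0, 0, 0, 0],
  [0, 0, 0, 0, 0],
])

```text
time_s: 13.78
tcp_pos: [0.5776, 0.2377, 0.1528]
eef_rot: [0.78, 0.626, -0.002, 0.0]
contact_force: [-10.6, -3.7, 12.5]
finger_gap: 0.0153
grasp_force: 30.0
```

```bash
python3 go.py
```

```text
t 13.78 p [0.5776 0.2377 0.1528] th 77.53 zax [-0.0025 -0.0026 -1.    ] F [-10.6  -3.7  12.5] gap 0.0153 gf 30.0 q7 -0.89
```

>>> jog_arm([
  [0, 8, -2, 0, 0],
  [0, 8, -1, 0, 0],
  [0, 8, -0.5, 0, 0],
  [0, 4, 0, 0, 0],
  [0, 0, 0, 0, 0],
  [0, 0, 0, 0, 0],
  [0, 0, 0, 0, 0],
])

```text
time_s: 14.37
tcp_pos: [0.6061, 0.2311, 0.1557]
eef_rot: [0.78, 0.626, -0.001, 0.001]
contact_force: [-5.0, -2.6, 7.1]
finger_gap: 0.0152
grasp_force: 30.0
```

```bash
python3 go.py; python3 - <<'E'
from h import *
c=cam("side"); save(c,"up.png",(150,110,310,270),3.7)
d=cam("top"); save(d,"upt.png",(130,120,290,250),4)
# predicted px of bar free end/arm end upright, and hub
x=np.array([.976,-.218,0]);y=np.array([.218,.976,0]);s=np.array([.582,.1165,0])
for a in(80,90,100):
    b=s+np.array([0,0,.055])-.115*np.cos(np.radians(a))*x+np.array([0,0,.115*np.sin(np.radians(a))])
    for n,C,(x0,y0,k) in(("side",c,(150,110,3.7)),("top",d,(130,120,4))): print(a,n,[( (q-[x0,y0])*k).round() for q in proj(C,[b+.15*y,b+.072*y])])
E
```

```text
t 14.37 p [0.6061 0.2311 0.1557] th 77.49 zax [-7.0e-04 -2.3e-03 -1.0e+00] F [-5.  -2.6  7.1] gap 0.0152 gf 30.0 q7 -0.87
80 side [array([ 55., 538.]), array([189., 457.])]
80 top [array([ 48., 237.]), array([183., 263.])]
90 side [array([ 27., 518.]), array([161., 439.])]
90 top [array([ 56., 202.]), array([190., 227.])]
100 side [array([  1., 504.]), array([134., 428.])]
100 top [array([ 66., 168.]), array([199., 193.])]
```

View pics/up.png

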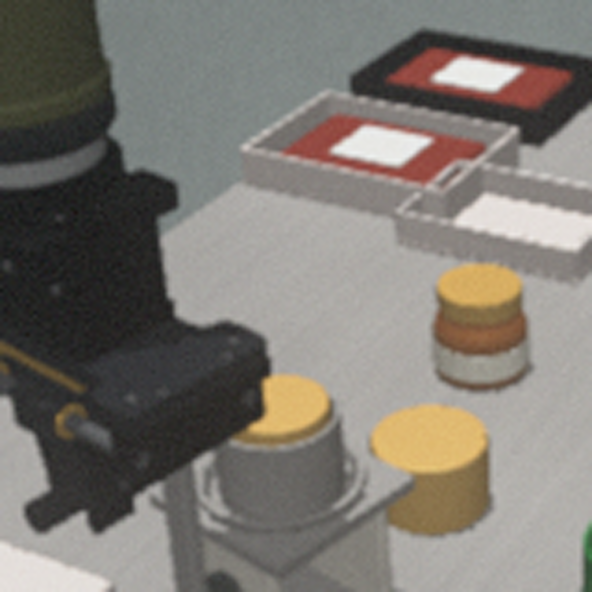

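The side view shows the cheese (280,400) standing proud of the mould rim and the lever arm near vertical at (180,520). The bar is 1.5–2.5 mm short of the axis plane, so I'll nudge it on and let it settle.

>>> jog_arm([
  [0, 1, 0, 0, 0],
  [0, 1, 0, 0, 0],
  [0, 0, 0, 0, 0],
  [0, 0, 0, 0, 0],
  [0, 0, 0, 0, 0],
  [0, 0, 0, 0, 0],
  [0, 0, 0, 0, 0],
  [0, 0, 0, 0, 0],
])

```text
time_s: 15.13
tcp_pos: [0.6075, 0.2307, 0.1557]
eef_rot: [0.78, 0.626, -0.001, 0.0]
contact_force: [-7.7, -3.4, 8.0]
finger_gap: 0.015
grasp_force: 30.0
```

```bash
python3 go.py; python3 - <<'E'
from h import *
c=cam("side"); im=c[0].copy()
x=np.array([.976,-.218,0]);y=np.array([.218,.976,0]);A=np.array([.582,.1165,.055])+.068*y
im=cv2.resize(im[190:330,150:310],None,fx=4,fy=4,interpolation=cv2.INTER_CUBIC)
for a,col in((80,(255,0,0)),(90,(0,255,0)),(100,(0,0,255))):
    b=A-.115*np.cos(np.radians(a))*x+np.array([0,0,.115*np.sin(np.radians(a))])
    P=((proj(c,[A,b])-[150,190])*4).round().astype(int); cv2.line(im,P[0].tolist(),P[1].tolist(),col,1)
cv2.imwrite("pics/fin.png",im[:,:,::-1])
E
```

```text
t 15.13 p [0.6075 0.2307 0.1557] th 77.49 zax [-0.0015 -0.0024 -1.    ] F [-7.7 -3.4  8. ] gap 0.015 gf 30.0 q7 -0.87
```

View pics/fin.png

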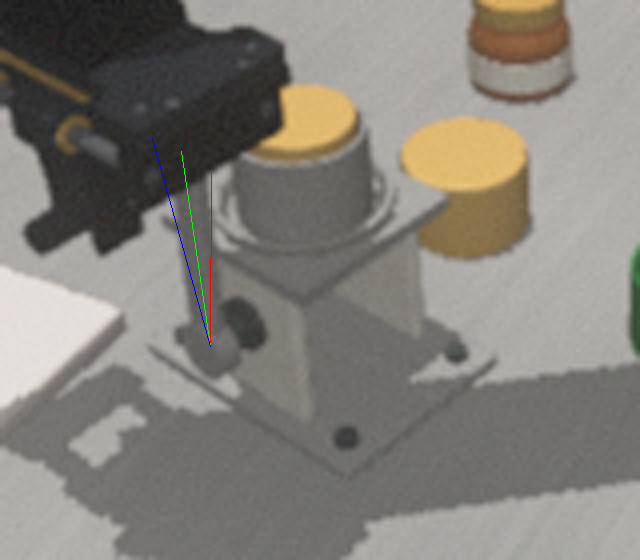

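The cheese is clearly proud. The arm, at about x 197 in the crop, lies between my 80° (red) and 90° (green) lines, so I'll measure its slope numerically.

```bash
python3 - <<'E'
from h import *
c=cam("side"); g=cv2.cvtColor(c[0],cv2.COLOR_RGB2GRAY).astype(int)
for v in range(234,280,4): print(v,g[v,190:210])
x=np.array([.976,-.218,0]);y=np.array([.218,.976,0]);A=np.array([.582,.1165,.055])
for w in(.018,.022):
  for a in(84,87,90,93):
    r=np.radians(a); u=-np.cos(r)*x+np.array([0,0,np.sin(r)]); n=np.sin(r)*x+np.array([0,0,np.cos(r)])
    out=[]
    for s in np.arange(.03,.1,.001):
        P=[A+u*s+k*w/2*n+yy*y for k in(-1,1) for yy in(.0635,.0725)]; q=proj(c,P); out.append((q[:,1].mean(),q[:,0].min(),q[:,0].max()))
    o=np.array(out); print(w,a,[(v,np.interp(-v,-o[:,0],o[:,1]).round(1),np.interp(-v,-o[:,0],o[:,2]).round(1)) for v in(242,258)])
E
```

```text
234 [ 45  46  43  43  45  40  42  39  41  42  54  95 150 172 170 170 161 133
 101  91]
238 [ 40  49  48  58  68  77  91  99  99  98  92  99 144 166 157 124 104 118
 114  96]
242 [170 167 164 144 103  93  97  90  96  96  98  96 107 143 148 114 126 161
 148 113]
246 [151 123  98  91  94  96  96  98  96 105  96  90  96 126 132 135 156 161
 163 157]
250 [169 172 170 170 148 112  94  95  94  99  99  98  96 119 153 168 158 128
 103  97]
254 [170 170 169 166 159 127 101  96  90  98 102  96  97  90 100  96  98  91
  98 103]
258 [169 169 170 169 171 146 109  96  93  96 103  98  96  96 100 113 126 127
 123 122]
262 [174 168 171 169 169 166 138 100  99  98  99 101  98  94  91 113 125 124
 125 124]
266 [170 171 173 172 169 164 149 112  93  98  94  98  98  94  96  83  63  64
  59  63]
270 [173 169 171 166 162 153 147 122 102  96  95  92 100 101  97  89  79  69
  63  68]
274 [167 168 166 137  94  89 100  99  98  95  95 100 109 112 113 115 113 113
 101  77]
278 [130 149 160 167 171 170 145 110  93  99  97  97  95  95 102 108 105 102
 100  99]
0.018 84 [(242, np.float64(195.2), np.float64(205.6)), (258, np.float64(196.3), np.float64(206.5))]
0.018 87 [(242, np.float64(193.6), np.float64(204.0)), (258, np.float64(195.5), np.float64(205.6))]
0.018 90 [(242, np.float64(192.2), np.float64(202.5)), (258, np.float64(194.7), np.float64(204.8))]
0.018 93 [(242, np.float64(190.9), np.float64(201.0)), (258, np.float64(194.0), np.float64(204.0))]
0.022 84 [(242, np.float64(194.4), np.float64(206.4)), (258, np.float64(195.6), np.float64(207.2))]
0.022 87 [(242, np.float64(192.9), np.float64(204.7)), (258, np.float64(194.8), np.float64(206.3))]
0.022 90 [(242, np.float64(191.5), np.float64(203.2)), (258, np.float64(194.0), np.float64(205.5))]
0.022 93 [(242, np.float64(190.2), np.float64(201.7)), (258, np.float64(193.3), np.float64(204.7))]
```

Slope and centre both put the lever at about 88.5–89°. One last 1.5 mm nudge, then hold.

>>> jog_arm([
  [0, 1.5, 0, 0, 0],
  [0, 0, 0, 0, 0],
  [0, 0, 0, 0, 0],
  [0, 0, 0, 0, 0],
  [0, 0, 0, 0, 0],
  [0, 0, 0, 0, 0],
  [0, 0, 0, 0, 0],
  [0, 0, 0, 0, 0],
  [0, 0, 0, 0, 0],
  [0, 0, 0, 0, 0],
])

```text
time_s: 16.07
tcp_pos: [0.609, 0.2304, 0.1556]
eef_rot: [0.78, 0.626, -0.001, 0.0]
contact_force: [-6.7, -2.7, 7.6]
finger_gap: 0.0152
grasp_force: 30.0
```

```bash
python3 - <<'E'
from h import *
o=ctrl.get_obs(); print(o["tcp_pos"],o["contact_force"],o["finger_gap"],o["grasp_force"])
print(ctrl.close_job())
E
```

```text
[0.60896627 0.23035046 0.15560709] [-6.7244809  -2.69444687  7.5713045 ] 0.01517057179059342 30.01528948545456
the job is handed in; nothing more can be done
None
```

The mould is seated and released, and the lever is held within about 1° of upright by my measurement with the cheese proud of its mould; I handed the job in at about 16 s, well under the 54 s limit, and no verdict came back.

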